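# Trip test of a bench breaker unit

### The job

Do the trip test on the bench breaker unit: press its round test button until the lever drops, then lift the lever back up until it latches and stays up by itself. Only after that, close the hinged guard fully over the button, and leave the beaker, the specimen jar and the tally counter undisturbed.

Things in the scene. Friction and masses are not known exactly. Their poses are not given: they have to be found in the camera images.
- breaker_unit: grey metal enclosure, aluminium top panel (z = 80 mm), 130 (x) x 200 (y) x 80 mm, fixed on the bench; origin at the centre of its underside, x axis to its rear, y to its left, z up. Its front (-x, four small sockets) faces the robot. On the left half of the top stands the lever, on the right half the test button and its guard.
- trip_lever (a joint): lever angle (rad). 0: latched up, leaning 15 degrees from vertical to the front; 1.2: dropped, nearly level, pointing out past the front. Spring and weight pull it down. Lifting takes about 3 to 5 N at the bar; at about 0.25 to 0.05 it meets a spring catch (7 N), clicks in when taken just past 0 (stop at -0.12) and then rests at 0 to 0.02; let go before the click, it drops again.
- lever_bar (a point): centre of the lever's black cross-bar, a 50 mm long, 16 mm thick cylinder parallel to the unit's y axis, at the end of the lever's 10 mm thick steel arm; 95 mm from the hinge axis. Dropped, it is 107 mm above the bench, about 50 mm in front of the enclosure, free below and at both ends.
- lever_hinge (a point): point on the lever's hinge axis, on the lever's centre plane, 97 mm above the bench (unit frame x = -20, y = +55, z = 97 mm); axis parallel to the unit's y. From here the bar lies 95 mm away, at (15 degrees + joint value) from vertical towards the unit's front.
- test_button (a joint): how far the test button is pressed down (m): 0 up, 0.009 fully down. Spring: 1.5 N at the start of travel, 5.5 N at the end; it trips the lever at about 0.005 to 0.006. It dips when the lever is lifted through the catch, and springs up again.
- button_top (a point): centre of the top of the round black test button, 33 mm in diameter, standing 14 mm above the top panel (94 mm above the bench) when up; pressed straight down.
- guard (a joint): angle of the hinged guard (rad): 0 shut flat over the button, 2.15 fully open, leaning back. A stiff hinge holds it at any angle; about 0.5 N at its edge moves it.
- guard_lip (a point): top of the lip at the free end of the guard, a grey plastic hood 70 mm long, 56 mm wide and 18 mm deep with a 12 mm lip, 82 mm from its hinge. When shut its flat top is 102 mm above the bench.
- guard_hinge (a point): middle of the guard's hinge axis, behind the button, 84 mm above the bench (unit frame x = +45, y = -55, z = 84 mm); axis parallel to the unit's y, the shut guard reaches from it to the front. The guard's flat outer face lies 18 mm from the axis (above it when shut, behind it when open).
- beaker: glass beaker, 70 mm wide, 83 mm high, loose bystander to the right of the unit; origin at the centre of its underside. Behind and to the right of it stand the bench's fixed taps, arching up to about 0.4 m and more (x 0.6 to 0.85, y -0.1 to -0.45): from a start on the right, come to the unit close to the robot, not across the taps.
- specimen_jar: white specimen jar with a white lid and a label, 55 mm wide, 62 mm high, loose bystander to the left of the unit; origin at the centre of its underside
- tally_counter: grey hand tally counter, 60 x 55 x 29 mm, loose bystander to the left of the unit; origin at the centre of its underside

How it is judged:
By the outcome, as a careful person would: the job done as asked, in the order asked, and still so for the second after the job is handed in, with the robot touching nothing.
It also fails if it takes over 58 s, if anything falls off the work surface, if the arm or the gripper's body presses on something with over 40 N, if the wrist force passes 120 N, or if a joint passes its speed limit or range.

### The arm

A 7-joint arm with a two-finger parallel gripper is mounted at the origin on a cart in front of the work surface, level with it; the furniture and walls round the work are solid. World frame = base frame: x ahead of the robot, y to its left, z up, the work surface at z = 0. Lengths are in mm, angles in rad, forces in N, time in s.
With the tool pointing down it reaches from about 400 to 875 mm from the base axis. Payload 6.5 kg.
Tool frame: the origin (TCP) lies at the very end of the fingers, on their centre line; the grasp point (between the pads) lies 19 mm behind it; z points along the fingers, y is the line along which they close (so a half turn about z gives the same grasp; the last joint's range is limited). The gripper opens to 85 mm and grips with 20 to 120 N. Pads are 22 mm wide; open, the fingers measure 114 mm over their backs; the gripper's body (76 mm by 85 mm) begins 54 mm behind the grasp point. The pads swing forward as they close: fully open they stand 13 mm farther back than shut.
Start: joints at [1.163, 0.536, -0.004, 1.538, 0.003, 1.067, -0.071], TCP at [217.865, -612.393, 231.29] pointing down, gripper open.
Joint ranges: [-2.7, 2.7], [-0.37, 2.16], [-1.27, 1.26], [0.24, 2.4], [-1.31, 4.45], [0.19, 1.91], [-2.76, 2.76]. Speed limits (rad/s): [2.39, 2.39, 3.14, 3.14, 3.14, 3.14, 3.14].

### API

Orientations are given as a rotation vector (axis times angle).
In Python, from cell import bot, cams, workorder gives the robot as it stands (bot), with the cameras (cams) and the job (workorder).
- The arm moves only by the tool tcp_steps, called by a JSON object that holds its "name" and its "arguments", one argument or row to a line. Schema: {"type":"object","properties":{"deltas":{"type":"array","items":{"type":"array","items":{"type":"array","items":{"type":"number"},"minItems":7,"maxItems":7},"minItems":1,"maxItems":12},"minItems":1,"maxItems":1},"only":{"type":"string"},"quiet":{"type":"boolean"},"lines":{"type":"string"}},"required":["deltas"],"additionalProperties":false}. deltas is a list that holds a single list of rows (three levels of brackets), with 1 to 12 rows, each of 7 numbers: a rotation vector rx, ry, rz in rad, then dx, dy, dz in mm, then the finger opening in mm; each row shifts and turns the commanded pose from where the row before left it, along the tool's axes as they then stand; what a row does not reach is not made up. A row lasts 1/12 s, in which the tool goes at most 41.7 mm and 0.125 rad, less where a joint would pass 70% of its speed; a pose out of reach is approached as far as the arm can. The fingers move at their own pace and stop on an object; the grip force is fixed at half the most. Time passes only in rows, so rows that do not move let the fingers close. The tool returns the time, the measured TCP pose, the force, the opening and the grip force at its end. only (a regular expression) keeps the lines of the reply that match it, lines (a string "A,B") keeps lines A to B, and quiet returns only ok. Input that does not fit is refused with a message, and nothing moves.
- bot.read_state(): the state, without advancing time (a new reading comes with each control period).
- cams.camera(name): name is "scene" or "top"; returns the picture (480x640x3 uint8, red, green, blue); there is no depth.
- cams.camera_model(name): a dict with "camera_matrix" (3x3 intrinsics, pixels), "distortion" ([k1, k2, p1, p2, k3] as OpenCV has them; the pictures are not rectified), "pose" (4x4, takes a point from camera to world coordinates). Camera axes: x right, y down, z forward; pixel columns grow to the right and rows downward; lengths in mm; the calibration is good to about 2 mm. A picture is of the moment at which its call begins. camera_model takes no time and is no camera call.
- workorder.finish_job(): hands the job in; it is judged then, once.
The state is a dict: "t": time; "joint_pos": joint angles; "joint_velocities": joint speeds; "tau": joint torques, N m; "tool_pos": TCP position; "tcp_rot": TCP orientation; "ft_force": force on the tool from outside, world axes, zero at the start; "torque": the same for the moment, N m; "grip_width": finger opening in mm; "grip_force": force on a finger pad.
Only numpy, scipy, OpenCV 4.12 (cv2) and the standard library are available. Lean on these libraries where they do the work, as an engineer would, in place of code of your own. Each camera call takes 0.05 s, during which the arm holds its last target. There are 200 camera calls.

## Working session

There is one attempt and no reset: what is moved stays moved. The work goes in short steps, Python scripts to look and compute and a tool call to move; the robot and the scene stay as the last step left them, time stands still between calls to the robot, and variables do not carry over. Pictures are saved under pics/ and viewed, at most 10 in all, crops included, and the job is handed in when it is done.

```bash
ls; mkdir -p pics; python3 - <<'E'
from cell import bot, cams, workorder
import cv2,numpy as np
for n in("scene","top"):
    cv2.imwrite(f"pics/{n}0.png",cams.camera(n)[:,:,::-1]); m=cams.camera_model(n)
    print(n,np.round(m["camera_matrix"],1).tolist(),m["distortion"],np.round(m["pose"],3).tolist())
s=bot.read_state();print(s)
E
```

```text
cell.py
pics
scene [[434.9, 0.0, 319.8], [0.0, 434.9, 236.3], [0.0, 0.0, 1.0]] [-0.0354873  0.         0.         0.         0.       ] [[-0.605, -0.572, 0.554, 63.463], [-0.797, 0.436, -0.419, 548.825], [-0.002, -0.695, -0.719, 727.402], [0.0, 0.0, 0.0, 1.0]]
top [[522.7, 0.0, 312.2], [0.0, 522.7, 226.9], [0.0, 0.0, 1.0]] [-0.12412273  0.          0.          0.          0.        ] [[0.02, -0.986, 0.163, 346.046], [-1.0, -0.021, -0.003, 178.182], [0.007, -0.163, -0.987, 1243.665], [0.0, 0.0, 0.0, 1.0]]
{'t': 0.1, 'joint_pos': array([ 1.16278017,  0.53712473, -0.00445854,  1.53878677,  0.00260276,
        1.06728976, -0.0711529 ]), 'joint_velocities': array([ 0.00162354, -0.00151146, -0.00058299, -0.00182078,  0.00178415,
       -0.00156717,  0.00017725]), 'tau': array([ 3.40240091e-03, -5.84563780e+01,  1.05234135e+00, -2.59775841e+01,
        1.26913138e-02,  4.59969073e-03,  1.24915118e-05]), 'tool_pos': array([ 217.682332  , -611.85227041,  230.47340978]), 'tcp_rot': array([-3.09425100e+00, -5.34261110e-01,  5.97941608e-04]), 'ft_force': array([1.02944151, 0.5205979 , 0.39024997]), 'torque': array([-0.02350351,  0.01400365,  0.00174084]), 'grip_force': 0.0, 'grip_width': 85.56767020302023}
```

View pics/scene0.png

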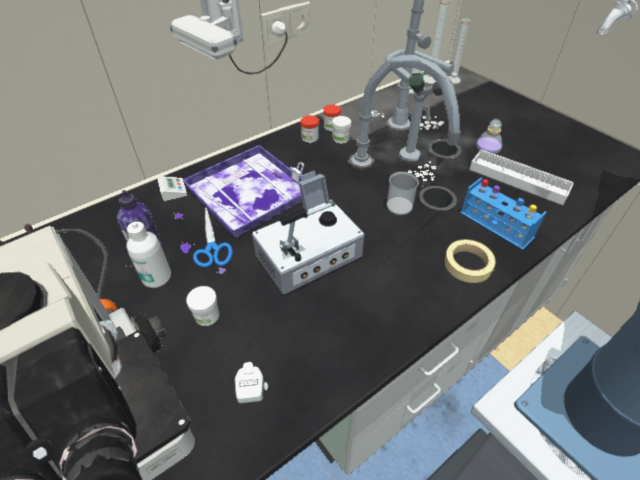

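View pics/top0.png

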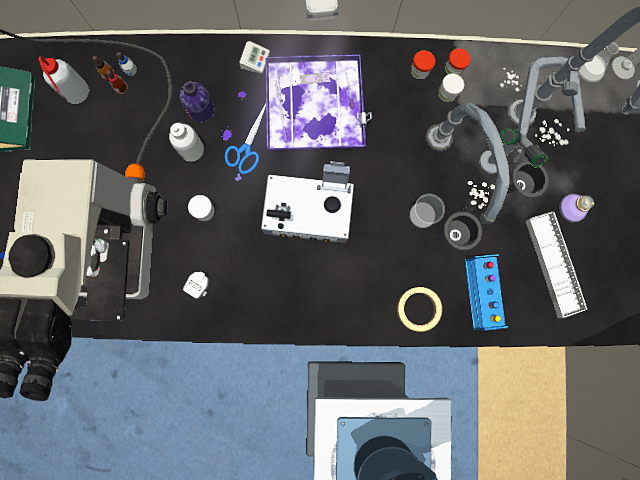

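The unit is at about top (307,208) and scene (308,243). The lever is up and the guard is open. I'll enlarge both views in one picture.

```bash
python3 - <<'E'
import cv2,numpy as np
a=cv2.imread("pics/top0.png")[155:250,255:360]; b=cv2.imread("pics/scene0.png")[160:295,245:370]
A=cv2.resize(a,(400,362),interpolation=cv2.INTER_CUBIC);B=cv2.resize(b,(400,432),interpolation=cv2.INTER_CUBIC)
o=np.zeros((432,800,3),np.uint8);o[:362,:400]=A;o[:432,400:]=B;cv2.imwrite("pics/z0.png",o)
E
```

```text
(no output)
```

View pics/z0.png

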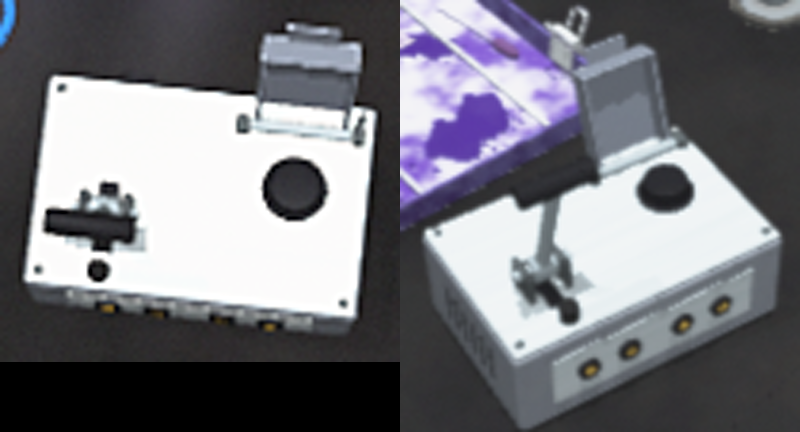

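The zoom shows the panel corners, the button and the bar in both views. I'll fit the unit's pose jointly to both cameras, with z left free as a check, and locate the bystanders.

```bash
cat > h.py <<'E'
from cell import bot, cams, workorder
import cv2,numpy as np
from scipy.optimize import least_squares
from scipy.spatial.transform import Rotation as R
M={n:cams.camera_model(n) for n in("scene","top")}
def proj(n,P):
    m=M[n];T=np.linalg.inv(m["pose"]);rv=cv2.Rodrigues(T[:3,:3])[0]
    return cv2.projectPoints(np.float64(P).reshape(-1,1,3),rv,T[:3,3],np.float64(m["camera_matrix"]),np.float64(m["distortion"]))[0][:,0]
def onplane(n,uv,z):
    m=M[n];p=cv2.undistortPoints(np.float64(uv).reshape(-1,1,2),np.float64(m["camera_matrix"]),np.float64(m["distortion"]))[0,0]
    d=m["pose"][:3,:3]@[p[0],p[1],1];c=m["pose"][:3,3];return c+d*(z-c[2])/d[2]
def tri(uv):
    return least_squares(lambda p:np.r_[(proj("top",p)[0]-uv["top"]),(proj("scene",p)[0]-uv["scene"])],[600,100,80])
E
python3 - <<'E'
from h import *
zt=lambda u,v:(255-.5+.5/3.81+u/3.81,155-.5+v/3.81); zs=lambda u,v:(245-.5+(u-400)/3.2,160-.5+v/3.2)
bar=[-20-95*np.sin(.2618),55,97+95*np.cos(.2618)]
L={"top":[([65,100,80],zt(50,76)),([65,-100,80],zt(377,110)),([-65,-100,80],zt(355,322)),([-65,100,80],zt(25,285)),([20-20,-55,94],zt(295,187)),(bar,zt(90,222))],
"scene":[([65,100,80],zs(424,232)),([-65,100,80],zs(518,362)),([-65,-100,80],zs(780,237)),([0,-55,94],zs(666,180)),(bar,zs(556,182))]}
def W(p,q):return R.from_euler('z',p[3]).apply(q)+p[:3]
bi=4
def f(p,full=False):
    r=[]
    for n in L:
        for q,uv in L[n]:
            q=np.array(q,float)
            if q[2]==94:q[0]=p[4]
            r.append(proj(n,W(p,q))[0]-uv)
    return np.ravel(r)
s=least_squares(f,[600,150,0,0,0],loss='soft_l1')
print(s.x.round(3));print(s.fun.reshape(-1,2).round(1).tolist())
p=s.x
for k,q in dict(hinge=[-20,55,97],bar=bar,ghinge=[45,-55,84],button=[p[4],-55,94],bardown=[-20-95*np.sin(1.4618),55,97+95*np.cos(1.4618)]).items():print(k,W(p,q).round(1))
print("tri bar",tri({"top":zt(90,222),"scene":zs(556,182)}).x.round(1),"tri but",tri({"top":zt(295,187),"scene":zs(666,180)}).x.round(1))
print("beaker",onplane("top",(428,208),80),"jar",onplane("top",(201,207),62),"tally",onplane("top",(196,285),29))
E
```

```text
[ 5.86757e+02  1.85088e+02 -6.35000e-01 -8.80000e-02  8.65900e+00]
[[-0.1, -0.5], [0.6, -0.2], [0.9, -0.0], [-0.6, 0.1], [0.4, 0.1], [0.5, 0.9], [-1.3, 0.1], [-1.0, 0.3], [1.5, -0.4], [-0.1, -0.1], [-0.4, 0.5]]
hinge [571.7 241.6  96.4]
bar [547.2 243.8 188.1]
ghinge [626.7 126.3  83.4]
button [590.5 129.5  93.4]
bardown [477.6 250.  106.7]
tri bar [547.9 243.7 189.1] tri but [590.3 130.1  93.9]
beaker [588.35862323 -90.01391367  80.        ] jar [583.18732798 432.45098131  62.        ] tally [404.64016504 441.5090817   29.        ]
```

```bash
cat >> h.py <<'E'
def delta(t,verbose=True):
    s=bot.read_state();Q=R.from_rotvec(s["tcp_rot"]);d=Q.inv().apply(np.array(t)-s["tool_pos"])
    print("to",t,"tool delta",d.round(1),"len",np.linalg.norm(d).round(1),"axes",Q.as_matrix().round(3).tolist())
E
```

{"name": "tcp_steps", "arguments": {
  "deltas": [
    [[0,0,-0.1141,0,0,0,0],[0,0,-0.1141,0,0,0,0],[0,0,-0.1141,0,0,0,0],[0,0,-0.1141,0,0,0,0],[0,0,-0.1141,0,0,0,0],[0,0,-0.1141,0,0,0,0],[0,0,-0.1141,0,0,0,0],[0,0,-0.1141,0,0,0,0],[0,0,-0.1141,0,0,0,0],[0,0,-0.1141,0,0,0,0]]
  ]
}}

```text
t: 0.93
tool_pos: [217.7, -612.1, 230.8]
tcp_rot: [-2.31, -2.128, -0.0]
ft_force: [0.3, 0.2, -0.8]
grip_width: -0.0
grip_force: 0.0
```

```bash
python3 -c "
from h import *
delta([440,-250,231]);print(bot.read_state())"
```

```text
to [440, -250, 231] tool delta [379.1 191.8   0. ] len 424.9 axes [[0.082, 0.997, -0.0], [0.997, -0.082, 0.001], [0.001, -0.001, -1.0]]
{'t': 0.9333, 'joint_pos': array([ 1.33700158,  0.55199558, -0.25933556,  1.52636954,  0.15272666,
        1.08416846,  0.96053017]), 'joint_velocities': array([ 0.20266896,  0.03119603, -0.30048481, -0.01486517,  0.17916653,
        0.02869355,  1.22322777]), 'tau': array([-1.29440714e+00, -5.90748918e+01, -2.06697240e+00, -2.58687043e+01,
       -2.25030282e-01, -3.32007953e-02, -1.63580485e+00]), 'tool_pos': array([ 217.66549364, -612.06514356,  230.77214956]), 'tcp_rot': array([-2.31023551e+00, -2.12752117e+00, -4.49664345e-04]), 'ft_force': array([ 0.28375546,  0.19617742, -0.84795016]), 'torque': array([ 0.02280042,  0.03246963, -0.02226097]), 'grip_force': 0.0, 'grip_width': -0.03874794768824322}
```

{"name": "tcp_steps", "arguments": {
  "deltas": [
    [[0,0,0,34.5,17.5,0,0],[0,0,0,34.5,17.5,0,0],[0,0,0,34.5,17.5,0,0],[0,0,0,34.5,17.5,0,0],[0,0,0,34.5,17.5,0,0],[0,0,0,34.5,17.5,0,0],[0,0,0,34.5,17.5,0,0],[0,0,0,34.5,17.5,0,0],[0,0,0,34.5,17.5,0,0],[0,0,0,34.5,17.5,0,0],[0,0,0,34.5,17.5,0,0]]
  ]
}}

```text
t: 1.85
tool_pos: [443.3, -249.5, 231.2]
tcp_rot: [-2.317, -2.121, 0.001]
ft_force: [0.5, -0.3, 0.2]
grip_width: 0.0
grip_force: 0.0
```

```bash
python3 -c "
from h import *
delta([480,120,200]);print(bot.read_state()['joint_pos'])"
```

```text
to [480, 120, 200] tool delta [371.3   4.   31.1] len 372.7 axes [[0.088, 0.996, -0.0], [0.996, -0.088, -0.0], [-0.0, -0.0, -1.0]]
[ 0.77637399  0.32951499 -0.42769272  1.88786173  0.16495833  0.95885111
  0.18560222]
```

{"name": "tcp_steps", "arguments": {
  "deltas": [
    [[0,0,0,37,0.4,3,0],[0,0,0,37,0.4,3,0],[0,0,0,37,0.4,3,0],[0,0,0,37,0.4,3,0],[0,0,0,37,0.4,3,0],[0,0,0,37,0.4,3,0],[0,0,0,37,0.4,3,0],[0,0,0,37,0.4,3,0],[0,0,0,37,0.4,3,0],[0,0,0,37,0.4,3,0],[0,0,0,0,0,0,0]]
  ]
}}

```text
t: 2.77
tool_pos: [478.8, 125.6, 201.4]
tcp_rot: [-2.304, -2.131, -0.006]
ft_force: [0.2, 0.7, 0.3]
grip_width: 0.1
grip_force: 0.0
```

```bash
python3 -c "
from h import *
delta([590.5,129.5,110]);print(bot.read_state()['joint_pos'])"
```

```text
to [590.5, 129.5, 110] tool delta [ 12.1 111.1  91.4] len 144.4 axes [[0.078, 0.997, 0.001], [0.997, -0.078, 0.005], [0.005, 0.0, -1.0]]
[ 0.14081523  0.3729475  -0.59046442  1.94427723  0.25672019  0.8966829
 -0.65701653]
```

{"name": "tcp_steps", "arguments": {
  "deltas": [
    [[0,0,0,3,28,0,0],[0,0,0,3,28,0,0],[0,0,0,3,28,22,0],[0,0,0,3,27,23,0],[0,0,0,0,0,23,0],[0,0,0,0,0,23,0],[0,0,0,0,0,0,0],[0,0,0,0,0,0,0]]
  ]
}}

```text
t: 3.43
tool_pos: [589.9, 118.8, 109.3]
tcp_rot: [-2.315, -2.121, 0.004]
ft_force: [0.1, -0.2, 1.2]
grip_width: -0.3
grip_force: 0.0
```

```bash
python3 -c "
from h import *
delta([590.5,129.5,94]);print(bot.read_state()['ft_force'])"
```

```text
to [590.5, 129.5, 94] tool delta [10.8 -0.3 15.3] len 18.7 axes [[0.088, 0.996, -0.003], [0.996, -0.088, -0.001], [-0.001, -0.003, -1.0]]
[ 0.13871544 -0.18617586  1.23080231]
```

Shift 10.7 in x, then press in steps, down to about 87.

{"name": "tcp_steps", "arguments": {
  "deltas": [
    [[0,0,0,10.7,0,4,0],[0,0,0,0,0,4,0],[0,0,0,0,0,4,0],[0,0,0,0,0,4,0],[0,0,0,0,0,3,0],[0,0,0,0,0,3,0],[0,0,0,0,0,0,0],[0,0,0,0,0,0,0]]
  ]
}}

```text
t: 4.1
tool_pos: [592.2, 129.9, 88.5]
tcp_rot: [2.317, 2.121, 0.001]
ft_force: [0.1, 0.3, 3.5]
grip_width: -0.2
grip_force: 1.8
```

```bash
python3 - <<'E'
from h import *
cv2.imwrite("pics/s1.png",cams.camera("scene")[140:320,225:405,::-1])
E
```

```text
(no output)
```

View pics/s1.png

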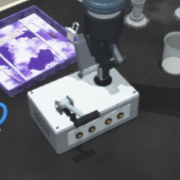

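The gripper is on the button, and the lever now seems to point out to the front (bar near scene px (315,252)). I'll check that against the predicted bar positions.

```bash
python3 - <<'E'
from h import *
print(proj("scene",[[477.6,250,107],[547,244,188]]), proj("top",[[477.6,250,107]]))
a=cams.camera("scene")[190:300,240:380,::-1];b=cams.camera("top")[155:275,255:375,::-1]
o=np.zeros((400,800,3),np.uint8);o[:330,:420]=cv2.resize(a,(420,330),interpolation=cv2.INTER_CUBIC);o[:380,420:]=cv2.resize(b,(380,380),interpolation=cv2.INTER_CUBIC);cv2.imwrite("pics/s2.png",o)
E
```

```text
[[313.68676665 270.96534697]
 [292.84325904 217.02884505]] [[277.01912372 251.80840865]]
```

View pics/s2.png

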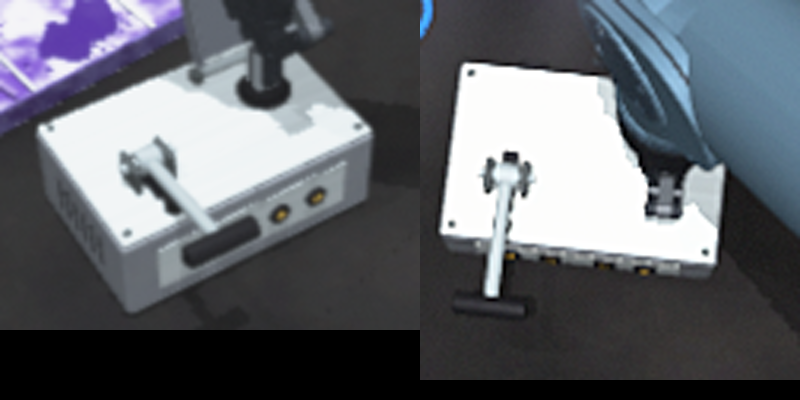

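Matches the predicted dropped position, at scene (313,270) and top (277,251). Next I retreat up and go in front of the lever, then tilt the tool 45° forward.

{"name": "tcp_steps", "arguments": {
  "deltas": [
    [[0,0,0,0,0,-30,0],[0,0,0,0,0,-35,0],[0,0,0,0,0,-35,0],[0,0,0,0,-10,-20,0],[0,0,0,18,-29,0,0],[0,0,0,18,-29,0,0],[0,0,0,18,-29,0,0],[0,0,0,18,-29,0,0],[0,0,0,18,-29,0,0],[0,0,0,18,-29,0,0],[0,0,0,18,-20,0,0],[0,0,0,0,0,0,0]]
  ]
}}

```text
t: 5.25
tool_pos: [395.3, 277.1, 208.5]
tcp_rot: [-2.307, -2.129, 0.0]
ft_force: [-0.7, 0.7, -0.4]
grip_width: -0.1
grip_force: 0.0
```

{"name": "tcp_steps", "arguments": {
  "deltas": [
    [[-0.112,0,0,0,0,0,0],[-0.112,0,0,0,0,0,0],[-0.112,0,0,0,0,0,0],[-0.112,0,0,0,0,0,0],[-0.112,0,0,0,0,0,0],[-0.112,0,0,0,0,0,0],[-0.113,0,0,0,0,0,0],[0,0,0,0,0,0,0],[0,0,0,0,0,0,0]]
  ]
}}

```text
t: 6.0
tool_pos: [398.8, 268.7, 205.2]
tcp_rot: [1.902, 1.744, 0.577]
ft_force: [-0.3, 0.0, -0.4]
grip_width: 0.2
grip_force: 0.0
```

```bash
python3 -c "
from h import *
delta([391,274.6,140]);delta([461.5,268.4,69.5]);print(bot.read_state()['joint_pos'])"
```

```text
to [391, 274.6, 140] tool delta [  6.4 -46.5  46.3] len 65.9 axes [[0.093, 0.787, 0.609], [0.995, -0.062, -0.073], [-0.02, 0.613, -0.789]]
to [461.5, 268.4, 69.5] tool delta [  8.2 -33.8 145.3] len 149.5 axes [[0.093, 0.787, 0.609], [0.995, -0.062, -0.073], [-0.02, 0.613, -0.789]]
[-0.66689824  0.24086367 -0.49003413  2.3297141   1.211638    0.79753425
 -2.19971998]
```

{"name": "tcp_steps", "arguments": {
  "deltas": [
    [[0,0,0,2,-17,8,0],[0,0,0,2,-17,20,0],[0,0,0,2,0,30,0],[0,0,0,2,0,30,0],[0,0,0,0,0,0,0],[0,0,0,0,0,0,0]]
  ]
}}

```text
t: 6.5
tool_pos: [428.8, 270.9, 114.6]
tcp_rot: [1.908, 1.736, 0.575]
ft_force: [-0.1, 0.1, -0.6]
grip_width: 0.3
grip_force: 0.0
```

```bash
python3 -c "
from h import *
delta([461.5,268.4,69.5]);print(bot.read_state()['joint_pos'])"
```

```text
to [461.5, 268.4, 69.5] tool delta [ 1.6 -1.8 55.7] len 55.8 axes [[0.101, 0.786, 0.609], [0.995, -0.068, -0.077], [-0.019, 0.614, -0.789]]
[-0.68393767  0.49071803 -0.41687294  2.33017255  1.55029398  0.7875857
 -2.52554942]
```

{"name": "tcp_steps", "arguments": {
  "deltas": [
    [[0,0,0,1,-1.5,17,0],[0,0,0,0,-1.5,17,0],[0,0,0,0,0,17,0],[0,0,0,0,0,0,0],[0,0,0,0,0,0,0]]
  ]
}}

```text
t: 6.92
tool_pos: [457.0, 269.9, 74.4]
tcp_rot: [1.906, 1.737, 0.581]
ft_force: [0.4, 0.8, 0.0]
grip_width: 0.2
grip_force: 0.0
```

```bash
python3 - <<'E'
from h import *
s=bot.read_state();print(s['joint_pos'])
delta([457,268.6,72])
a=cams.camera("scene")[190:320,240:400,::-1];b=cams.camera("top")[165:305,215:335,::-1]
o=np.zeros((420,800,3),np.uint8);o[:357,:440]=cv2.resize(a,(440,357),interpolation=cv2.INTER_CUBIC);o[:420,440:]=cv2.resize(b,(360,420),interpolation=cv2.INTER_CUBIC);cv2.imwrite("pics/s3.png",o)
E
```

```text
[-0.65853255  0.60554011 -0.37492296  2.29890085  1.71157581  0.78324755
 -2.62903508]
to [457, 268.6, 72] tool delta [-1.3 -1.4  2. ] len 2.8 axes [[0.098, 0.785, 0.612], [0.995, -0.067, -0.073], [-0.016, 0.616, -0.788]]
```

View pics/s3.png

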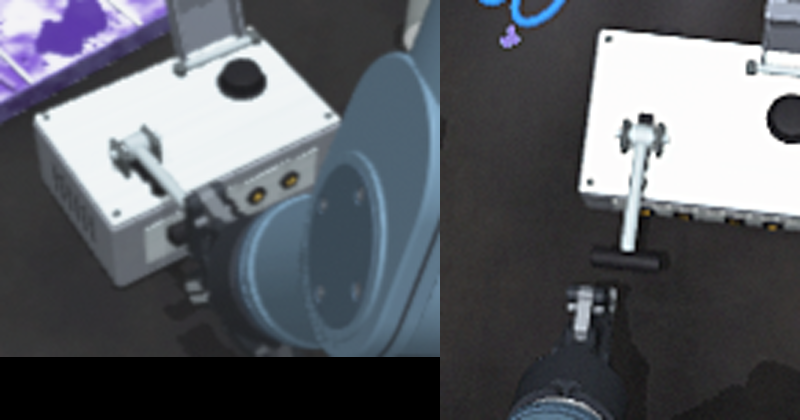

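The finger is below and in front of the left half of the bar, with the arm clear. I'll shift 3 mm inward and raise to contact.

{"name": "tcp_steps", "arguments": {
  "deltas": [
    [[0,0,0,-4,4,0,0],[0,0,0,0,4,0,0],[0,0,0,0,0,0,0]]
  ]
}}

```text
t: 7.27
tool_pos: [463.3, 265.7, 79.9]
tcp_rot: [1.904, 1.737, 0.584]
ft_force: [-0.1, 0.7, -0.5]
grip_width: -0.1
grip_force: 0.0
```

{"name": "tcp_steps", "arguments": {
  "deltas": [
    [[0,0,0,0,4,0,0],[0,0,0,0,4,0,0],[0,0,0,0,0,0,0]]
  ]
}}

```text
t: 7.52
tool_pos: [469.6, 265.4, 84.3]
tcp_rot: [1.905, 1.737, 0.584]
ft_force: [-0.5, -0.7, -0.1]
grip_width: 0.4
grip_force: 0.0
```

{"name": "tcp_steps", "arguments": {
  "deltas": [
    [[0,0,0,0,3,0,0],[0,0,0,0,3,0,0],[0,0,0,0,0,0,0]]
  ]
}}

```text
t: 7.77
tool_pos: [470.9, 265.2, 85.9]
tcp_rot: [1.906, 1.745, 0.579]
ft_force: [-8.2, -0.1, -0.7]
grip_width: 0.1
grip_force: 3.2
```

```bash
python3 -c "
from h import *
delta([457,268.6,72]);print(bot.read_state()['joint_pos'])"
```

```text
to [457, 268.6, 72] tool delta [  2.3 -19.6   2.3] len 19.9 axes [[0.094, 0.788, 0.608], [0.995, -0.064, -0.07], [-0.016, 0.612, -0.791]]
[-0.63092026  0.57491901 -0.36102745  2.28607554  1.6925665   0.74609815
 -2.5626959 ]
```

{"name": "tcp_steps", "arguments": {
  "deltas": [
    [[0,0,0,0,4,-5,0],[0,0,0,0,5,-5,0],[0,0,0,0,5,-4,0],[0,0,0,0,0,0,0]]
  ]
}}

```text
t: 8.1
tool_pos: [475.0, 265.2, 107.2]
tcp_rot: [1.905, 1.74, 0.582]
ft_force: [-6.1, -0.5, 1.2]
grip_width: 0.2
grip_force: 2.7
```

{"name": "tcp_steps", "arguments": {
  "deltas": [
    [[0,0,0,0,7,-4,0],[0,0,0,0,7,-4,0],[0,0,0,0,7,-2,0],[0,0,0,0,0,0,0]]
  ]
}}

```text
t: 8.43
tool_pos: [486.6, 264.6, 128.6]
tcp_rot: [1.905, 1.738, 0.584]
ft_force: [-3.5, 0.0, 0.5]
grip_width: -0.2
grip_force: 1.3
```

```bash
python3 - <<'E'
from h import *
print(bot.read_state()['joint_pos'],R.from_rotvec(bot.read_state()['tcp_rot']).as_matrix().round(2).tolist())
a=cams.camera("scene")[190:320,240:400,::-1];b=cams.camera("top")[165:305,215:335,::-1]
o=np.zeros((420,800,3),np.uint8);o[:357,:440]=cv2.resize(a,(440,357),interpolation=cv2.INTER_CUBIC);o[:420,440:]=cv2.resize(b,(360,420),interpolation=cv2.INTER_CUBIC);cv2.imwrite("pics/s4.png",o)
E
```

```text
[-0.60606892  0.4794864  -0.35640674  2.25821957  1.56368398  0.71013272
 -2.38972629] [[0.1, 0.78, 0.61], [1.0, -0.07, -0.07], [-0.01, 0.62, -0.79]]
```

View pics/s4.png

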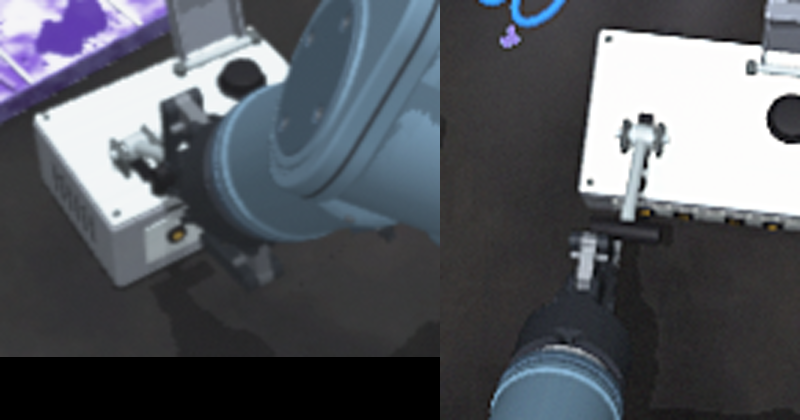

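The bar is rising, now at about top (278,242), with the finger under its left half. I'll continue along the arc.

{"name": "tcp_steps", "arguments": {
  "deltas": [
    [[0,0,0,0,8,-2,0],[0,0,0,0,8,-1,0],[0,0,0,0,8,-1,0],[0,0,0,0,8,0,0],[0,0,0,0,8,1,0],[0,0,0,0,0,0,0]]
  ]
}}

```text
t: 9.03
tool_pos: [516.9, 261.7, 155.2]
tcp_rot: [1.905, 1.737, 0.583]
ft_force: [-1.0, 1.2, -0.7]
grip_width: 0.1
grip_force: 0.9
```

{"name": "tcp_steps", "arguments": {
  "deltas": [
    [[0,0,0,0,6,1.5,0],[0,0,0,0,6,1.5,0],[0,0,0,0,6,2,0],[0,0,0,0,0,0,0]]
  ]
}}

```text
t: 9.37
tool_pos: [533.3, 260.3, 161.6]
tcp_rot: [1.905, 1.739, 0.582]
ft_force: [-0.4, 0.5, -2.1]
grip_width: -0.1
grip_force: 1.1
```

```bash
python3 - <<'E'
from h import *
print(bot.read_state()['joint_pos'])
E
```

```text
[-0.53913054  0.43849929 -0.33036444  2.17402903  1.45705251  0.65769621
 -2.17157794]
```

{"name": "tcp_steps", "arguments": {
  "deltas": [
    [[0,0,0,0,4,2,0],[0,0,0,0,3,1.5,0],[0,0,0,0,0,0,0]]
  ]
}}

```text
t: 9.62
tool_pos: [541.6, 259.4, 163.7]
tcp_rot: [1.905, 1.737, 0.583]
ft_force: [0.3, 0.5, -1.6]
grip_width: 0.2
grip_force: 0.6
```

{"name": "tcp_steps", "arguments": {
  "deltas": [
    [[0,0,0,0,3,1.5,0],[0,0,0,0,3,1.5,0],[0,0,0,0,0,0,0]]
  ]
}}

```text
t: 9.87
tool_pos: [547.8, 258.9, 164.9]
tcp_rot: [1.905, 1.738, 0.582]
ft_force: [-1.8, 0.4, -1.4]
grip_width: 0.2
grip_force: 1.1
```

{"name": "tcp_steps", "arguments": {
  "deltas": [
    [[0,0,0,0,2,1.5,0],[0,0,0,0,2,1.5,0],[0,0,0,0,0,0,0]]
  ]
}}

```text
t: 10.12
tool_pos: [552.6, 258.5, 164.9]
tcp_rot: [1.905, 1.738, 0.582]
ft_force: [-1.4, 1.0, -0.9]
grip_width: -0.0
grip_force: 1.1
```

```bash
cat > look.py <<'E'
from h import *;import sys
a=cams.camera("scene")[160:290,240:400,::-1];b=cams.camera("top")[145:285,235:355,::-1]
o=np.zeros((420,800,3),np.uint8);o[:357,:440]=cv2.resize(a,(440,357),interpolation=cv2.INTER_CUBIC);o[:420,440:]=cv2.resize(b,(360,420),interpolation=cv2.INTER_CUBIC);cv2.imwrite(sys.argv[1],o)
H=np.array([571.7,241.6,96.4])
for j in(0,.2,.4):
    q=H+95*np.array([-np.sin(.2618+j)*.996,np.sin(.2618+j)*.088,np.cos(.2618+j)])
    e=np.array([q+25*np.array([.088,.996,0]),q-25*np.array([.088,.996,0])])
    print(j,((proj("scene",e)-[240,160])*2.75).round().tolist(),((proj("top",e)-[235,145])*3+[440,0]).round().tolist())
E
python3 look.py pics/s5.png
```

```text
0 [[112.0, 171.0], [178.0, 142.0]] [[535.0, 202.0], [607.0, 210.0]]
0.2 [[126.0, 194.0], [192.0, 165.0]] [[533.0, 229.0], [605.0, 237.0]]
0.4 [[139.0, 220.0], [205.0, 191.0]] [[531.0, 254.0], [603.0, 262.0]]
```

View pics/s5.png

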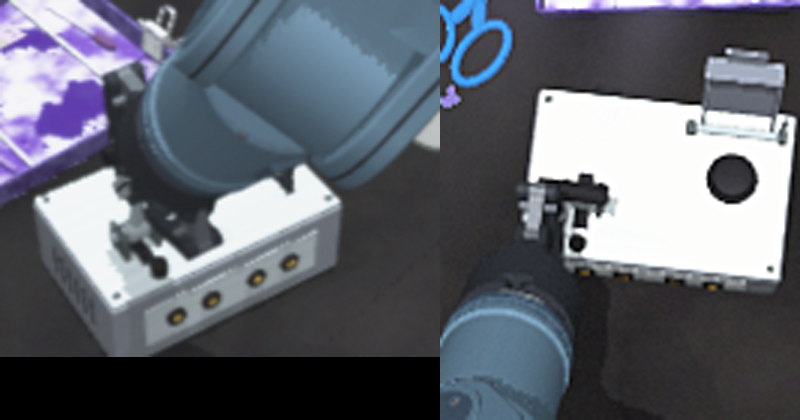

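The bar's at about y=190 in the top zoom, against a prediction of 206 at joint 0, so it's past the catch. I'll back off gently along -y, then retract.

{"name": "tcp_steps", "arguments": {
  "deltas": [
    [[0,0,0,0,-4,-2,0],[0,0,0,0,-4,-2,0],[0,0,0,0,-5,-3,0],[0,0,0,0,-5,-3,0],[0,0,0,0,0,0,0]]
  ]
}}

```text
t: 10.63
tool_pos: [530.8, 260.9, 161.6]
tcp_rot: [1.903, 1.74, 0.583]
ft_force: [0.1, -0.0, -0.4]
grip_width: -0.2
grip_force: 0.0
```

{"name": "tcp_steps", "arguments": {
  "deltas": [
    [[0,0,0,0,-8,-10,0],[0,0,0,0,-8,-25,0],[0,0,0,0,-8,-30,0],[0,0,0,0,0,-35,0],[0,0,0,0,0,-20,0],[0,0,0,0,0,0,0]]
  ]
}}

```text
t: 11.13
tool_pos: [437.9, 273.2, 244.9]
tcp_rot: [1.902, 1.74, 0.591]
ft_force: [-0.1, 0.8, -0.2]
grip_width: -0.1
grip_force: 0.0
```

```bash
python3 look.py pics/s6.png
```

```text
0 [[112.0, 171.0], [178.0, 142.0]] [[535.0, 202.0], [607.0, 210.0]]
0.2 [[126.0, 194.0], [192.0, 165.0]] [[533.0, 229.0], [605.0, 237.0]]
0.4 [[139.0, 220.0], [205.0, 191.0]] [[531.0, 254.0], [603.0, 262.0]]
```

View pics/s6.png

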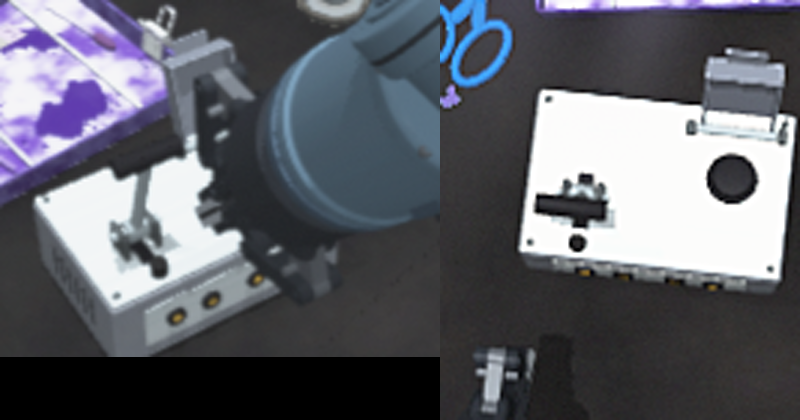

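Released and latched: bar ends at about (535,204)-(607,208), which matches joint 0. Now I'll untilt, rise and go to the guard.

{"name": "tcp_steps", "arguments": {
  "deltas": [
    [[0.11,0,0,0,0,-10,0],[0.11,0,0,0,0,-10,0],[0.11,0,0,0,0,-10,0],[0.11,0,0,0,0,0,0],[0.11,0,0,0,0,0,0],[0.105,0,0,0,0,0,0],[0,0,0,0,0,0,0],[0,0,0,0,0,0,0]]
  ]
}}

```text
t: 11.9
tool_pos: [429.1, 267.3, 257.2]
tcp_rot: [2.272, 2.04, 0.062]
ft_force: [-1.2, 0.3, 0.1]
grip_width: 0.1
grip_force: 0.0
```

```bash
python3 -c "
from h import *
delta([722,118,265]);print(bot.read_state()['joint_pos'])"
```

```text
to [722, 118, 265] tool delta [-116.7  306.5   23.8] len 328.8 axes [[0.109, 0.99, 0.089], [0.994, -0.106, -0.038], [-0.028, 0.092, -0.995]]
[-0.28831809  0.26892681 -0.48811089  1.90819765  0.25943498  0.97177441
 -1.01101181]
```

{"name": "tcp_steps", "arguments": {
  "deltas": [
    [[0,0,0,0,0,-10,0],[0,0,0,0,0,-10,0],[0,0,0,0,0,0,0]]
  ]
}}

```text
t: 12.15
tool_pos: [425.7, 271.1, 280.8]
tcp_rot: [2.265, 2.047, 0.07]
ft_force: [0.7, 0.7, 0.5]
grip_width: 0.1
grip_force: 0.0
```

```bash
python3 -c "
from h import *
delta([722,118,265])"
```

```text
to [722, 118, 265] tool delta [-121.7  307.1   48.5] len 333.9 axes [[0.102, 0.99, 0.093], [0.995, -0.099, -0.034], [-0.025, 0.096, -0.995]]
```

{"name": "tcp_steps", "arguments": {
  "deltas": [
    [[0.096,0.025,0,0,0,0,0],[0,0,0,-13,34,0,0],[0,0,0,-13,34,0,0],[0,0,0,-13,34,0,0],[0,0,0,-13,34,0,0],[0,0,0,-13,34,0,0],[0,0,0,-13,34,0,0],[0,0,0,-13,34,0,0],[0,0,0,-13,34,0,0],[0,0,0,-17,36,0,0],[0,0,0,0,0,0,0],[0,0,0,0,0,0,0]]
  ]
}}

```text
t: 13.15
tool_pos: [720.9, 116.0, 276.9]
tcp_rot: [-2.335, -2.101, 0.007]
ft_force: [-0.7, 0.8, 0.5]
grip_width: 0.1
grip_force: 0.0
```

```bash
python3 -c "
from h import *
delta([716,118,115]);print(bot.read_state()['joint_pos'])"
```

```text
to [716, 118, 115] tool delta [  1.9  -4.6 162. ] len 162.0 axes [[0.106, 0.994, -0.004], [0.994, -0.106, -0.002], [-0.003, -0.003, -1.0]]
[-0.02270047  0.67657403 -0.35181658  1.21591793  0.2277747   1.29101055
 -0.4720532 ]
```

{"name": "tcp_steps", "arguments": {
  "deltas": [
    [[0,0,0,0,0,35,0],[0,0,0,0,0,35,0],[0,0,0,0,0,35,0],[0,0,0,0,0,30,0],[0,0,0,0,0,24,0],[0,0,0,0,0,0,0],[0,0,0,0,0,0,0]]
  ]
}}

```text
t: 13.73
tool_pos: [717.8, 119.0, 118.6]
tcp_rot: [-2.328, -2.105, 0.008]
ft_force: [0.2, 0.0, 0.7]
grip_width: 0.1
grip_force: 0.0
```

{"name": "tcp_steps", "arguments": {
  "deltas": [
    [[0,0,0,0,-10,0,0],[0,0,0,0,-10,-3,0],[0,0,0,0,-10,-4,0],[0,0,0,0,-10,-6,0],[0,0,0,0,-10,-8,0],[0,0,0,0,-8,-5,0],[0,0,0,0,0,0,0]]
  ]
}}

```text
t: 14.32
tool_pos: [661.9, 124.8, 148.4]
tcp_rot: [-2.331, -2.106, -0.0]
ft_force: [0.3, 1.2, 0.5]
grip_width: 0.0
grip_force: 0.0
```

{"name": "tcp_steps", "arguments": {
  "deltas": [
    [[0,0,0,0,-12,0,0],[0,0,0,0,-12,0,0],[0,0,0,0,-11,2,0],[0,0,0,0,-9,4,0],[0,0,0,0,-9,4,0],[0,0,0,0,-9,4,0],[0,0,0,0,-9,4,0],[0,0,0,0,0,0,0]]
  ]
}}

```text
t: 14.98
tool_pos: [589.7, 131.1, 127.0]
tcp_rot: [-2.33, -2.104, 0.007]
ft_force: [-1.1, 0.5, -0.4]
grip_width: -0.1
grip_force: 0.0
```

```bash
python3 look.py pics/s7.png
```

```text
0 [[112.0, 171.0], [178.0, 142.0]] [[535.0, 202.0], [607.0, 210.0]]
0.2 [[126.0, 194.0], [192.0, 165.0]] [[533.0, 229.0], [605.0, 237.0]]
0.4 [[139.0, 220.0], [205.0, 191.0]] [[531.0, 254.0], [603.0, 262.0]]
```

View pics/s7.png

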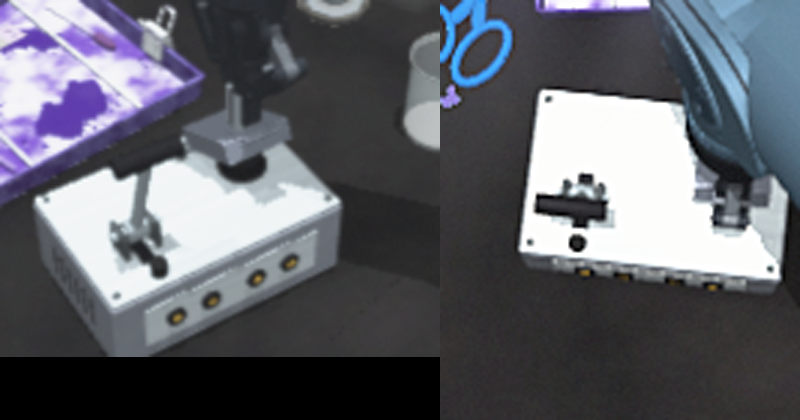

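The guard is coming down over the button, with the finger on its top at about (240,110) in the zoom. The lever is still up. Now I press the guard down to shut.

{"name": "tcp_steps", "arguments": {
  "deltas": [
    [[0,0,0,0,-3,6,0],[0,0,0,0,-3,6,0],[0,0,0,0,-3,5,0],[0,0,0,0,-3,4,0],[0,0,0,0,-2,3,0],[0,0,0,0,0,0,0],[0,0,0,0,0,0,0]]
  ]
}}

```text
t: 15.67
tool_pos: [576.8, 132.1, 103.0]
tcp_rot: [-2.331, -2.103, 0.006]
ft_force: [-0.2, 0.3, 0.4]
grip_width: 0.3
grip_force: 0.0
```

{"name": "tcp_steps", "arguments": {
  "deltas": [
    [[0,0,0,0,0,2,0],[0,0,0,0,0,2,0],[0,0,0,0,0,0,0]]
  ]
}}

```text
t: 15.92
tool_pos: [577.4, 132.3, 101.8]
tcp_rot: [-2.333, -2.103, 0.005]
ft_force: [-7.2, -2.4, 22.0]
grip_width: 0.2
grip_force: 11.1
```

The firm stop at z = 101.8 (shut height is 102) means the guard is closed. I'll retreat straight up, then compare pictures numerically, since I've used all 10 views.

{"name": "tcp_steps", "arguments": {
  "deltas": [
    [[0,0,0,0,0,-10,0],[0,0,0,0,0,-30,0],[0,0,0,0,0,-40,0],[0,0,0,0,0,-40,0],[0,0,0,0,-40,0,0],[0,0,0,0,-40,0,0],[0,0,0,0,-40,0,0],[0,0,0,0,-40,0,0],[0,0,0,0,0,0,0],[0,0,0,0,0,0,0],[0,0,0,0,0,0,0],[0,0,0,0,0,0,0]]
  ]
}}

```text
t: 16.92
tool_pos: [419.8, 148.8, 220.2]
tcp_rot: [-2.333, -2.102, 0.003]
ft_force: [1.1, -0.0, 0.1]
grip_width: -0.3
grip_force: 0.0
```

```bash
python3 - <<'E'
from h import *
t=cams.camera("top")[:,:,::-1];t0=cv2.imread("pics/top0.png");d=cv2.absdiff(t,t0).max(2)
for n,(x,y,w,h) in dict(lever=(266,202,28,26),beaker=(408,190,38,40),jar=(185,192,32,32),tally=(180,268,32,34),guard_old=(320,160,36,30),button=(322,194,22,22)).items():
    r=d[y:y+h,x:x+w];print(n,r.mean().round(1),(r>40).mean().round(3))
# dark button visible? and expected shut guard outline
g=cv2.cvtColor(t,cv2.COLOR_BGR2GRAY)
H=np.array([626.7,126.3,83.4]);fx=np.array([.996,-.088,0]);fy=np.array([.088,.996,0]);z=np.array([0,0,18.])
print(proj("top",[H-a*fx+b*fy+z for a,b in((0,28),(0,-28),(70,28),(70,-28),(82,0))]).round(1).tolist())
for y in range(184,240,3):print(y,g[y,310:356:3].tolist())
E
```

```text
lever 4.2 0.005
beaker 4.8 0.0
jar 3.2 0.0
tally 3.3 0.0
guard_old 50.4 0.48
button 115.0 0.971
[[321.9, 185.9], [346.7, 188.6], [318.6, 216.4], [343.7, 219.1], [330.6, 223.0]]
184 [253, 253, 255, 244, 255, 254, 253, 253, 254, 254, 255, 255, 255, 255, 251, 47]
187 [253, 253, 255, 106, 208, 193, 200, 217, 234, 250, 252, 254, 255, 87, 255, 43]
190 [253, 253, 255, 243, 204, 194, 193, 193, 193, 193, 192, 189, 219, 111, 255, 45]
193 [253, 253, 253, 255, 195, 194, 194, 193, 193, 192, 192, 193, 236, 176, 210, 44]
196 [253, 253, 253, 255, 196, 194, 193, 193, 194, 195, 193, 191, 252, 254, 146, 40]
199 [253, 253, 253, 254, 188, 193, 194, 196, 194, 195, 194, 189, 255, 254, 74, 40]
202 [253, 253, 253, 253, 193, 195, 195, 197, 195, 194, 196, 192, 255, 255, 43, 37]
205 [253, 253, 253, 255, 194, 197, 187, 177, 195, 197, 194, 188, 255, 255, 18, 42]
208 [253, 253, 253, 242, 194, 188, 158, 183, 189, 199, 195, 202, 254, 255, 21, 41]
211 [253, 253, 253, 175, 197, 196, 186, 190, 190, 188, 161, 168, 255, 255, 25, 39]
214 [253, 253, 253, 223, 195, 196, 195, 198, 199, 47, 92, 113, 133, 255, 35, 42]
217 [253, 253, 253, 97, 57, 208, 206, 168, 95, 109, 105, 111, 131, 131, 35, 37]
220 [253, 253, 253, 253, 255, 195, 203, 132, 60, 125, 127, 108, 130, 144, 107, 39]
223 [253, 253, 253, 253, 255, 255, 75, 105, 117, 57, 140, 141, 85, 150, 143, 92]
226 [253, 253, 253, 255, 107, 95, 112, 119, 126, 129, 67, 144, 144, 72, 146, 146]
229 [253, 255, 235, 78, 108, 117, 125, 130, 137, 141, 130, 103, 144, 150, 75, 144]
232 [255, 113, 102, 114, 122, 130, 137, 139, 143, 147, 152, 99, 127, 142, 142, 98]
235 [96, 111, 119, 127, 132, 138, 142, 145, 148, 152, 155, 159, 62, 146, 141, 115]
238 [119, 123, 131, 136, 141, 144, 147, 152, 156, 158, 161, 161, 157, 55, 145, 143]
```

The guard lies exactly where the shut outline predicts. The lever is unchanged from its latched picture, and the bystanders haven't moved.

```bash
python3 -c "
from cell import bot, cams, workorder
print(workorder.finish_job())"
```

```text
the job is handed in; nothing more can be done
None
```

The trip test is done and handed in at about 17 s: the button dropped the lever, I lifted it back until it latched and stayed up, then shut the guard over the button; the beaker, jar and counter show no movement in the final top picture.

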